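Rack the filter bowl, ready the polishing tool

ROBOT

A 6-joint arm with a two-finger parallel gripper is mounted at the origin on the work surface. World frame = base frame: x ahead of the robot, y to its left, z up, the work surface at z = 0. Lengths are in m, angles in rad, forces in N, time in s.
With the tool pointing down it reaches from about 0.3 to 0.85 m from the base axis. Payload 5.4 kg.
Tool frame: the origin (TCP) lies midway between the tips of the shut fingers; the grasp point (between the pads) lies 19 mm behind it; z points along the fingers, y is the line along which they close (so a half turn about z gives the same grasp; the last joint's range is limited). The gripper opens to 85 mm and grips with 20 to 120 N. Pads are 22 mm wide; open, the fingers measure 114 mm over their backs; the gripper's body (76 mm by 85 mm) begins 54 mm behind the grasp point. The pads swing forward as they close: fully open they stand 13 mm farther back than shut.
Start: joints at [-1.352, 0.158, 1.597, -0, 1.386, -0.21], TCP at [0.239, -0.523, 0.196] pointing down, gripper open.
Joint ranges: [-2.91, 2.91], [-0.94, 2.29], [0.18, 2.7], [-1.29, 4.43], [0.17, 2.64], [-3, 3]. Speed limits (rad/s): [2.57, 2.57, 3.14, 3.14, 3.14, 3.14].

INTERFACE

Orientations are given as a unit quaternion [x, y, z, w].
In Python, from bench import bot gives the robot as it stands.
- The arm moves only by the shell command python3 -m pendant 'ROWS'. ROWS is JSON, a list of rows, each a list of 7 numbers: the shift along the tool's x, y, z in cm, then the turn, a rotation vector about the tool's x, y, z in rad, then the finger opening in cm, from 0 to 8.54. In form: [[dx, dy, dz, wx, wy, wz, hand], ...]. A call has 1 to 10 rows; each row is the pose to reach, as a shift and turn from the pose commanded when the call began, along the tool's axes at that moment; what a row does not reach only later rows make up. A row lasts 1/8 s, in which the tool goes at most 62.5 mm and 10.7 degrees, less where a joint would pass 70% of its speed; a pose out of reach is approached as far as the arm can. A call with a gripper value outside its range is refused whole. The fingers move at their own pace and stop on an object; the grip force is fixed at half the most. Time passes only in rows, so rows that repeat a pose let the fingers close. It gives the time, the measured TCP pose, the force, the opening and the grip force at its end, in the units of the state.
- bot.state(): the state, without advancing time (a new reading comes with each control period).
- bot.snapshot(name): name is "scene" or "top" or "wrist"; returns a dict with "pixels" (480x640x3 uint8, red, green, blue), "depth" (480x640 float32, m along the optical axis (not along the pixel's ray), 0 where there is no reading), "fx", "fy", "cx", "cy" (pixels), "view" (4x4, takes a point from world to camera coordinates); the wrist camera has in their place "mount" (4x4, takes a point from camera to tool coordinates, whose origin is the TCP and whose axes are the flange's). Camera axes: x right, y up, looking along -z (the intrinsics and any distortion apply to the point x, -y, -z); pixel columns grow to the right and rows downward; lengths in m; the calibration is good to about 2 mm. A picture is of the moment at which its call begins: read the wrist's pose just before it.
- bot.finish_job(): hands the job in; it is judged then, once.
Trained networks look in a picture, given as the dict that the camera call returned (one of the last four; its "shot" number tells which), for a name from the list of things; names that differ only in an ending like _2 or _b are one class to them, and where a whole thing is asked for, a point or a joint stands for the part that bears it (a point fixed in the world has none). Each returns a list of dicts, best first, with "conf" (0 to 1); they miss things now and then, are a little off and sometimes report something else, mostly with a low value. They report only what shows in the picture. A call takes as long as a camera call. They do not tell look-alikes from the thing itself.
- bot.recognise(picture, label): "box" ([left, top, right, bottom] in pixels, round what is visible of it).
- bot.tip_of(picture, label): "location" ([row, column] in pixels: a listed point, or the origin of a listed thing).
The state is a dict: "time": time; "q": joint angles; "qd": joint speeds; "tau": joint torques, N m; "tcp_pos": TCP position; "ee_rot": TCP orientation; "contact_force": force on the tool from outside, world axes, zero at the start; "ft_torque": the same for the moment, N m; "grip_width": finger opening in m; "grip_force": force on a finger pad.
Only numpy, scipy, OpenCV 4.12 (cv2) and the standard library are available. Lean on these libraries where they do the work, as an engineer would, in place of code of your own. Each camera call takes 0.05 s, during which the arm holds its last target. There are 200 camera calls.

TASK

Take the aluminium filter bowl off its sloping drain cradle and set it, without dropping it, mouth down over the brass post so that its rim sits flat on the post's foot, and let go of it. Then draw the polishing tool with the yellow handle out of its leaning red holder and turn it level, and finish while still holding it: steady in the gripper, level, its drum straight above the bowl with about 5 cm of air between drum and bowl, touching nothing else. Leave the tin, bearing ring, wrench and jar where they are.

Things in the scene. Friction and masses are not known exactly. Their poses are not given: they have to be found in the camera images.
- bowl: Aluminium cup, 52 mm outside diameter, 85 mm long, wall 3 mm, closed end 5 mm thick (inside 80 mm deep), about 0.15 kg. Origin: centre of the outer face of its closed end. Its z axis runs along the cup from the closed end to the open mouth. It starts lying in the cradle with the mouth at the low end, its axis pointing 25 degrees below level.
- cradle: Fixed: blue base 120 x 70 x 8 mm with two thin steel rails, 32 mm apart, that slope down 25 degrees towards the cradle's +x, with a blue stop 44 mm wide at the low end reaching about 10 mm up the mouth's rim. Origin: centre of the base's underside; z up. The lying bowl's middle is 70 mm above the origin. The bowl's sides and top are free.
- post: Upright brass post, fixed: 20 mm diameter, 70 mm tall with a tapered tip, on a round black foot 100 mm across and 12 mm thick (tip 82 mm above the table). Origin: centre of the foot's underside; z up. The post is shorter than the bowl is deep, so the bowl's rim comes to rest on the foot, the bowl's closed end then 97 mm above the table.
- holder: Tool holder, fixed: dark base 130 x 80 x 8 mm (its centre 10 mm behind the origin, on -x) with a red square sleeve, 25 mm wide inside and 45 mm deep, 33 mm outside, leaning 45 degrees so that its mouth points up and towards the holder's +x. Origin: on the base's underside; z up.
- holder_mouth (a point): Centre of the red sleeve's open mouth, 62 mm above the table.
- tool: Polishing tool 180 mm long, 0.18 kg: red-brown drum 22 mm dia x 40; steel shank 10 dia x 40; yellow round handle 26 dia x 100, black band near its end. Origin: centre of the drum's end face; z along the tool towards the handle. Starts drum down in the leaning sleeve with a little play (z 38 to 45 degrees up); pull 50 mm or more along its axis to free it. Centre of mass 110 mm from the origin.
- tool_drum (a point): Centre of the drum, 20 mm along the tool's z from its origin.
- tool_handle (a point): Middle of the yellow handle, 130 mm along the tool's z from its origin.
- tin: Bystander: squat tin with a blue band, 70 mm diameter, 55 mm tall, loose. Origin: centre of its underside.
- bearing: Bystander: steel bearing ring lying flat, 60 mm outside and 32 mm inside diameter, 18 mm thick, loose. Origin: centre of its underside.
- wrench: Bystander: steel wrench lying on the bench, under 200 mm long, along its x axis, loose.
- jar: Bystander: amber jar with a red cap, 60 mm diameter, 70 mm tall, loose. Origin: centre of its underside.
There are look-alikes about, which are no part of the job. Of the things that look like the tool, the smaller one is meant. What is shaped like the bowl but turquoise is not meant.

How it is judged:
On the way, in this order (a step that is already met when the one before it is completed fails the run):
1. the bowl stands mouth down over the post, rim on the foot, let go (horizontal distance between bowl and post below 0.016 m and height (world z) of bowl between 0.092 and 0.102 m and angle between bowl's own z axis and vertical above 3.04 rad and contact force between the fingers and bowl below 0.2 N), for 0.3 s.
2. the tool is drawn clear of its holder, held by the fingers (distance between tool_drum and holder_mouth above 0.06 m and contact force between tool and holder below 0.1 N and contact force between the fingers and tool above 1 N), for 0.2 s.
At the end, for the whole second after the job is handed in: Bowl mouth down over the post, let go, within 16 mm and 0.1 rad of it, its closed end 92-102 mm up. Tool held by the fingers, still, within 0.2 rad of level, drum centre within 35 mm of the bowl's axis and 118-200 mm above the table, touching nothing but the gripper (all of step 1 and angle between tool's own z axis and vertical between 1.3708 and 1.7708 rad and horizontal distance between tool_drum and bowl below 0.035 m and height (world z) of tool_drum between 0.118 and 0.2 m and contact force between the fingers and tool above 1 N and linear speed of tool below 0.03 m/s and angular speed of tool below 0.2 rad/s and linear speed of bowl below 0.02 m/s and contact force between tool and bowl below 0.2 N and contact force between tool and post below 0.2 N and contact force between tool and holder below 0.2 N and contact force between tool and cradle below 0.2 N and contact force between tool and table below 0.2 N and contact force between tool and tin below 0.2 N and contact force between tool and bearing below 0.2 N and contact force between tool and wrench below 0.2 N and contact force between tool and jar below 0.2 N); the arm keeps its last pose, push and grip.
It fails at once if the blue-banded tin is pushed more than 25 mm from its place (distance of tin from where it was at the start of the episode above 0.025 m).
It fails at once if the bearing ring is pushed more than 25 mm from its place (distance of bearing from where it was at the start of the episode above 0.025 m).
It fails at once if the wrench is pushed more than 25 mm from its place (distance of wrench from where it was at the start of the episode above 0.025 m).
It fails at once if the amber jar is pushed more than 25 mm from its place (distance of jar from where it was at the start of the episode above 0.025 m).
It fails at once if the bowl is dropped or knocked away (moves faster than 0.5 m/s with no finger on it) (linear speed of bowl above 0.5 m/s and contact force between the fingers and bowl below 0.01 N).
It also fails if it takes over 51 s, if anything falls off the work surface, if the arm or the gripper's body presses on something with over 40 N, if the wrist force passes 120 N, or if a joint passes its speed limit or range.

## Working session

There is one attempt and no reset: what is moved stays moved. The work goes in short steps, Python scripts to look and compute and a shell command to move; the robot and the scene stay as the last step left them, time stands still between calls to the robot, and variables do not carry over. Pictures are saved under pics/ and viewed, at most 13 in all, crops included, and the job is handed in when it is done.

```bash
ls; mkdir -p pics
cat > h.py <<'E'
import numpy as np, cv2
from bench import bot
from scipy.spatial.transform import Rotation as R
def pt(p,r,c,win=2):
    r=int(round(r));c=int(round(c))
    d=p["depth"][max(r-win,0):r+win+1,max(c-win,0):c+win+1]; d=d[d>0]
    if not len(d): return None
    d=np.median(d)
    return W(p)(np.array([[ (c-p["cx"])*d/p["fx"], -(r-p["cy"])*d/p["fy"], -d]]))[0]
def W(p):
    M=np.linalg.inv(p["view"])
    return lambda X: X@M[:3,:3].T+M[:3,3]
def cloud(p):
    r,c=np.indices(p["depth"].shape); d=p["depth"]
    X=np.stack([(c-p["cx"])*d/p["fx"],-(r-p["cy"])*d/p["fy"],-d],-1)
    P=W(p)(X.reshape(-1,3)).reshape(d.shape+(3,)); P[d<=0]=np.nan
    return P
def save(p,n): cv2.imwrite("pics/"+n,p["pixels"][:,:,::-1])
E
python3 - <<'E'
from h import *
np.set_printoptions(precision=3,suppress=True)
for n in("scene","top"):
    p=bot.snapshot(n); save(p,n+"1.png"); np.savez("pics/"+n+".npz",**{k:v for k,v in p.items()})
    print(n,[k for k in p if k not in("pixels","depth")])
    for l in("bowl","cradle","post","holder","tool","tin","bearing","wrench","jar"):
        for d in bot.recognise(p,l)[:3]: print(l,np.round(d["box"]),round(d["conf"],2))
    for l in("bowl","cradle","post","holder","holder_mouth","tool","tool_drum","tool_handle","tin","bearing","wrench","jar"):
        for d in bot.tip_of(p,l)[:3]:
            r,c=d["location"]; print(l,round(r),round(c),round(d["conf"],2),pt(p,r,c))
s=bot.state(); print(s["time"],s["tcp_pos"],s["ee_rot"],R.from_quat(s["ee_rot"]).as_matrix())
E
```

```text
pics
scene ['fx', 'fy', 'cx', 'cy', 'view', 'shot']
bowl [329. 170. 368. 197.] 0.93
bowl [362. 194. 393. 233.] 0.57
cradle [353. 208. 398. 246.] 0.83
post [288. 229. 326. 264.] 0.74
post [253. 276. 272. 310.] 0.58
holder [244. 263. 282. 316.] 0.76
tool [259. 276. 277. 310.] 0.84
tool [194. 187. 238. 261.] 0.58
tin [350. 262. 380. 292.] 0.96
tin [244. 266. 283. 315.] 0.59
bearing [307. 290. 333. 314.] 0.81
bearing [246. 270. 284. 316.] 0.22
wrench [157. 288. 207. 338.] 0.59
jar [419. 170. 440. 200.] 0.91
bowl 199 369 0.6 [0.513 0.171 0.103]
bowl 189 356 0.57 [0.427 0.188 0.044]
cradle 231 375 0.61 [0.558 0.169 0.008]
post 249 305 0.56 [ 0.51  -0.031  0.013]
holder 291 268 0.55 [ 0.633 -0.198  0.132]
holder 191 428 0.49 [0.535 0.367 0.034]
holder_mouth 280 262 0.58 [ 0.561 -0.184  0.061]
tool 256 231 0.75 [ 0.438 -0.216  0.033]
tool 273 262 0.5 [ 0.548 -0.176  0.069]
tool_drum 276 259 0.81 [ 0.55  -0.186  0.066]
tool_drum 248 227 0.75 [ 0.409 -0.214  0.031]
tool_handle 294 267 0.89 [ 0.647 -0.207  0.147]
tool_handle 209 208 0.84 [ 0.266 -0.203  0.036]
tin 283 365 0.63 [0.698 0.038 0.04
[... 745 characters left out ...]
168 0.097]
post 269 316 0.62 [ 0.5   -0.013  0.076]
holder 240 394 0.69 [ 0.561 -0.178  0.06 ]
holder_mouth 245 394 0.82 [ 0.549 -0.176  0.069]
tool 297 404 0.78 [ 0.443 -0.208 -0.001]
tool_drum 312 408 0.96 [ 0.41  -0.208  0.031]
tool_drum 248 392 0.64 [ 0.543 -0.172  0.064]
tool_handle 386 409 0.86 [ 0.259 -0.204  0.034]
tool_handle 202 408 0.61 [ 0.627 -0.195  0.126]
tin 196 285 0.74 [0.658 0.051 0.054]
bearing 200 343 0.93 [ 0.661 -0.078 -0.001]
wrench 269 486 0.58 [ 0.502 -0.392  0.005]
jar 265 133 0.97 [0.515 0.366 0.046]
jar 268 223 0.26 [0.503 0.174 0.085]
2.2 [ 0.239 -0.523  0.196] [ 0.977  0.213 -0.     0.   ] [[ 0.909  0.416 -0.   ]
 [ 0.416 -0.909 -0.   ]
 [-0.     0.    -1.   ]]
```

View pics/top1.png

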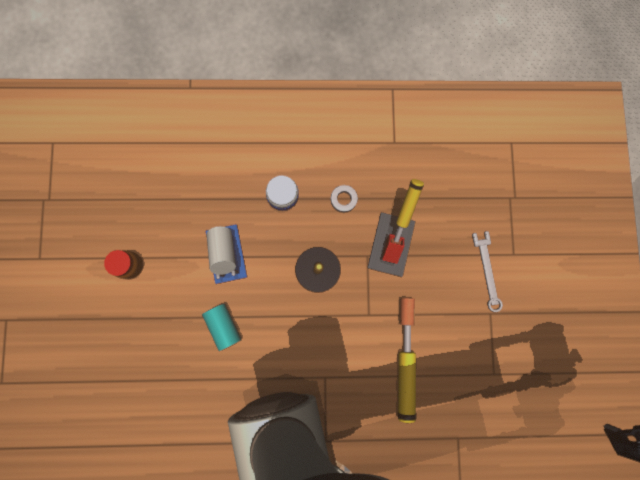

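Run:
```python
import cv2
a=cv2.imread("pics/scene1.png")[150:350,150:450]
cv2.imwrite("pics/crop1.png",cv2.resize(a,None,fx=2.6,fy=2.6,interpolation=cv2.INTER_CUBIC))
```

```text
(no output)
```

View pics/crop1.png

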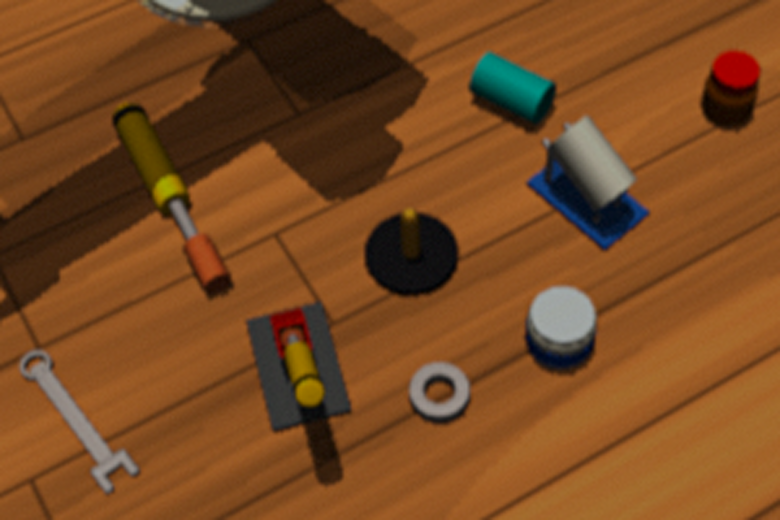

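Top view: bowl is the grey cylinder (221,250) on the blue cradle; the turquoise look-alike at (221,327) is out. Tool candidates: the yellow one in the red holder (408,205; smaller, leaning) and the larger one lying on the bench (407,360); the leaning, smaller one is meant, confirmed in the crop at (300,370). Now fit the geometry.

```bash
cat > fit.py <<'E'
from h import *
from scipy.optimize import least_squares
np.set_printoptions(precision=4,suppress=True)
def cyl(P,r,a0):
    c0=P.mean(0)
    def f(v):
        a=v[3:6]/np.linalg.norm(v[3:6]); d=P-v[:3]; return np.linalg.norm(d-np.outer(d@a,a),axis=1)-r
    s=least_squares(lambda v:np.r_[f(v),np.linalg.norm(v[3:6])-1,(v[:3]-c0)@a0*.1],np.r_[c0-[0,0,.01],a0],loss="soft_l1",f_scale=.002)
    a=s.x[3:6]/np.linalg.norm(s.x[3:6]); c=s.x[:3]; t=(P-c)@a
    return c,a,np.percentile(t,[1,99]),np.median(np.abs(f(s.x)))
E
python3 - <<'E'
from fit import *
for n in("scene","top"):
    p=dict(np.load(f"pics/{n}.npz")); C=cloud(p); hsv=cv2.cvtColor(p["pixels"],cv2.COLOR_RGB2HSV).astype(int)
    x,y,z=C[...,0],C[...,1],C[...,2]
    m=(abs(x-.54)<.08)&(abs(y-.17)<.06)&(z>.055)&(hsv[...,1]<70)
    P=C[m]; print(n,"bowl n",m.sum(),P.min(0),P.max(0))
    for a0 in([.9,.1,-.42],[-.9,-.1,-.42]):
        c,a,t,e=cyl(P,.026,np.array(a0)); print(c,a,np.degrees(np.arcsin(a[2])),t,e,"ends",c+a*t[0],c+a*t[1])
    m=(x>.52)&(x<.75)&(abs(y+.19)<.07)&(z>.06)&(hsv[...,0]>22)&(hsv[...,0]<34)&(hsv[...,1]>120)
    P=C[m]; print("handle n",m.sum())
    c,a,t,e=cyl(P,.013,np.array([.7,-.1,.7])); print(c,a,np.degrees(np.arcsin(a[2])),t,e,"ends",c+a*t[0],c+a*t[1])
    m=(np.hypot(x-.5,y+.02)<.09)&(z>.008)&(z<.016)&(p["pixels"].sum(-1)<150)
    P=C[m];h=cv2.minEnclosingCircle(P[:,:2].astype(np.float32)); print("foot",h,P.mean(0)); 
    m=(np.hypot(x-.5,y+.02)<.05)&(z>.03); print("post",C[m].mean(0),C[m].max(0))
E
```

```text
scene bowl n 592 [0.4864 0.1482 0.0552] [0.5926 0.2077 0.1118]
[0.5414 0.1812 0.069 ] [ 0.8879  0.1758 -0.4251] -25.153863348710765 [-0.0446  0.0418] 0.0015971085620575306 ends [0.5018 0.1733 0.0879] [0.5785 0.1885 0.0512]
[0.5495 0.1757 0.0856] [-0.9354  0.0837 -0.3435] -20.093147626699416 [-0.0333  0.0557] 0.0062373025698545075 ends [0.5806 0.1729 0.097 ] [0.4974 0.1803 0.0664]
handle n 144
[ 0.6445 -0.2045  0.127 ] [ 0.775  -0.1289  0.6187] 38.22371803686427 [-0.0674  0.033 ] 0.0011482223616999321 ends [ 0.5923 -0.1958  0.0853] [ 0.6701 -0.2087  0.1474]
foot ((0.5072407722473145, -0.02051382139325142), 0.05155075713992119) [ 0.5106 -0.0223  0.0118]
post [ 0.5105 -0.0222  0.061 ] [ 0.5176 -0.0101  0.0868]
top bowl n 1181 [0.4843 0.1496 0.057 ] [0.5895 0.2119 0.1101]
[0.5308 0.1799 0.0724] [ 0.8858  0.1833 -0.4263] -25.236088254638002 [-0.0358  0.0528] 0.0009725367082824392 ends [0.4991 0.1734 0.0876] [0.5776 0.1896 0.0498]
[0.5393 0.1809 0.0811] [-0.8436 -0.1434 -0.5175] -31.163438781897646 [-0.0371  0.0507] 0.006166937484513631 ends [0.5706 0.1862 0.1003] [0.4966 0.1736 0.0548]
handle n 247
[ 0.6297 -0.2009  0.1148] [ 0.7527 -0.1758  0.6345] 39.379634734064624 [-0.0493  0.0469] 0.0009263459154511405 ends [ 0.5926 -0.1923  0.0835] [ 0.665  -0.2092  0.1445]
foot ((0.0, 0.0), 0.0) [nan nan nan]
post [ 0.5034 -0.0178  0.0742] [ 0.5126 -0.0089  0.0856]<stdin>:13: RuntimeWarning: Mean of empty slice.
  ret = um.true_divide(
```

```bash
cat >> h.py <<'E'
def pose(head,below):
    "tool pointing along heading, `below` deg below level; closing axis horizontal"
    h,b=np.radians([head,below]); f=np.array([np.cos(h),np.sin(h),0]);u=np.array([0,0,1.])
    z=f*np.cos(b)-u*np.sin(b); y=np.array([np.sin(h),-np.cos(h),0]); x=np.cross(y,z)
    return np.stack([x,y,z],1)
def delta(T,Rm):
    s=bot.state(); R0=R.from_quat(s["ee_rot"]).as_matrix()
    return np.r_[R0.T@(np.asarray(T)-s["tcp_pos"])*100, R.from_matrix(R0.T@Rm).as_rotvec()]
E
python3 - <<'E'
from fit import *
a=np.array([.886,.181,-.426]);G=np.array([.4995,.1733,.0878])+.04*a
Rm=pose(11.5,45);z=Rm[:,2];T=G+.022*z
print(G,T,delta(T-.12*z+[0,0,.03],Rm)); print(bot.state()["grip_width"])
E
```

```text
[0.5349 0.1805 0.0708] [0.5502 0.1836 0.0552] [ 49.4108 -53.2445   2.6315  -0.0895   0.7819   0.2162]
0.08526104005516967
```

```bash
python3 -m pendant '[[25,-27,-2,0,0,0.2,8.5],[25,-27,-2,0,0,0.2,8.5],[25,-27,-2,0,0,0.2,8.5],[25,-27,-2,0,0,0.2,8.5],[49.4,-53.2,2.6,-0.09,0.78,0.216,8.5],[49.4,-53.2,2.6,-0.09,0.78,0.216,8.5],[49.4,-53.2,2.6,-0.09,0.78,0.216,8.5],[49.4,-53.2,2.6,-0.09,0.78,0.216,8.5],[49.4,-53.2,2.6,-0.09,0.78,0.216,8.5],[49.4,-53.2,2.6,-0.09,0.78,0.216,8.5]]'
python3 - <<'E'
from fit import *
a=np.array([.886,.181,-.426]);G=np.array([.4995,.1733,.0878])+.04*a
Rm=pose(11.5,45);z=Rm[:,2];T=G+.022*z
print(delta(T-.12*z+[0,0,.03],Rm),bot.state()["q"])
E
```

```text
time: 3.45
tcp_pos: [0.4632, 0.03, 0.1715]
ee_rot: [0.922, 0.091, 0.375, -0.039]
contact_force: [0.8, -0.3, -0.5]
grip_width: 0.0851
grip_force: 0.0
[  2.0675 -13.3253   2.2746  -0.0004   0.012   -0.0039] [-0.6218 -0.9437  2.6342  0.6647  0.98    0.5063]
```

The 45° pitch runs the arm near its limits here, so I'll use a steeper approach, 60° below level.

```bash
cat > b.py <<'E'
from fit import *
a=np.array([.886,.181,-.426]);G=np.array([.4995,.1733,.0878])+.04*a
Rm=pose(11.5,60);z=Rm[:,2];T=G+.022*z
print("pre",delta(T-.10*z+[0,0,.02],Rm),"grasp",delta(T,Rm),bot.state()["q"])
E
python3 b.py
```

```text
pre [  3.4146 -13.3293   5.2315  -0.0009  -0.2498  -0.0038] grasp [ -0.4549 -13.3092  16.3521  -0.0009  -0.2498  -0.0038] [-0.6218 -0.9437  2.6342  0.6647  0.98    0.5063]
```

```bash
python3 -m pendant '[[3.4,-13.3,5.2,0,-0.25,-0.004,8.5],[3.4,-13.3,5.2,0,-0.25,-0.004,8.5],[3.4,-13.3,5.2,0,-0.25,-0.004,8.5],[3.4,-13.3,5.2,0,-0.25,-0.004,8.5]]'; python3 b.py
```

```text
time: 3.95
tcp_pos: [0.4951, 0.1775, 0.1586]
ee_rot: [0.961, 0.104, 0.256, -0.027]
contact_force: [-0.5, 0.3, -0.4]
grip_width: 0.0851
grip_force: 0.0
pre [ 0.0339  0.4977  0.0566 -0.0068  0.0031  0.0124] grasp [-0.9296  0.5649 11.7915 -0.0068  0.0031  0.0124] [ 0.0647 -0.3771  2.2557  0.1089  0.7503  1.3603]
```

```bash
python3 -m pendant '[[0,0,0,0,0,0,8.5],[0,0,0,0,0,0,8.5]]'; python3 b.py
python3 - <<'E'
from h import *
p=bot.snapshot("wrist"); save(p,"w1.png")
E
```

```text
time: 4.2
tcp_pos: [0.4964, 0.1698, 0.1601]
ee_rot: [0.961, 0.097, 0.258, -0.025]
contact_force: [-0.2, -0.7, -0.2]
grip_width: 0.0846
grip_force: 0.0
pre [-0.0126 -0.2817  0.2046  0.0007 -0.0008  0.0016] grasp [-1.0217 -0.2911 11.9359  0.0007 -0.0008  0.0016] [ 0.0486 -0.387   2.2609  0.1104  0.7513  1.3565]
```

View pics/w1.png

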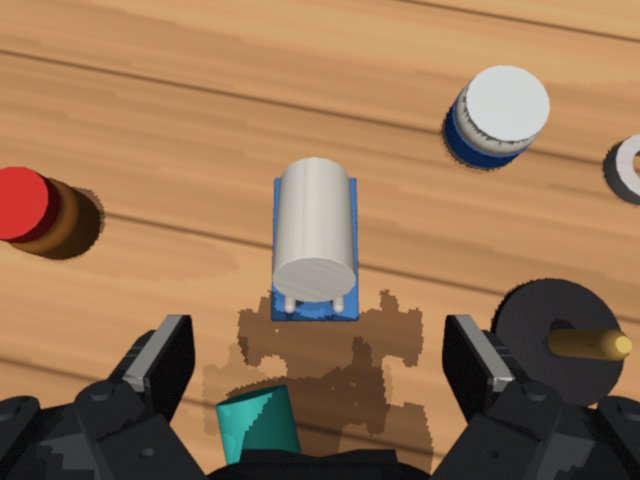

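The wrist view shows the bowl centred between the fingers (bowl column ~316, fingers' middle ~318), with its closed end towards us. I'll go in and close.

```bash
python3 -m pendant '[[-0.5,-0.2,5,0,0,0,8.5],[-1,-0.2,9,0,0,0,8.5],[-1,-0.2,11.9,0,0,0,8.5],[-1,-0.2,11.9,0,0,0,8.5],[-1,-0.2,11.9,0,0,0,4],[-1,-0.2,11.9,0,0,0,4],[-1,-0.2,11.9,0,0,0,4],[-1,-0.2,11.9,0,0,0,4],[-1,-0.2,11.9,0,0,0,4],[-1,-0.2,11.9,0,0,0,4]]'; python3 b.py
```

```text
time: 5.5
tcp_pos: [0.5466, 0.1833, 0.0543]
ee_rot: [0.96, 0.099, 0.259, -0.025]
contact_force: [-10.3, -7.5, 14.7]
grip_width: 0.047
grip_force: 56.7
pre [  0.8184   0.0468 -11.5532   0.0001  -0.003    0.005 ] grasp [-0.217   0.0404  0.1758  0.0001 -0.003   0.005 ] [ 0.0764 -0.0259  2.2032  0.145   0.4451  1.3271]
```

Width 47 mm and force back along the tool mean the pads sit above the bowl's equator; reopen and go 12 mm deeper.

```bash
python3 -m pendant '[[0,0,0,0,0,0,8.0],[0,0,0,0,0,0,8.0],[0,0,0,0,0,0,8.0],[0,0,0,0,0,0,8.0],[0,0.1,1.2,0,0,0,8.0],[0,0.1,1.2,0,0,0,8.0]]'; python3 b.py;python3 - <<'E'
from h import *
p=bot.snapshot("wrist"); save(p,"w2.png")
E
```

```text
time: 6.25
tcp_pos: [0.5511, 0.1841, 0.0405]
ee_rot: [0.961, 0.099, 0.257, -0.026]
contact_force: [-0.6, -0.0, 0.4]
grip_width: 0.0802
grip_force: 0.0
pre [  1.0567   0.0156 -12.9831  -0.0014   0.0018   0.0038] grasp [ 0.0777  0.0283 -1.2492 -0.0014  0.0018  0.0038] [0.0767 0.0192 2.1913 0.1562 0.4173 1.3164]
```

View pics/w2.png

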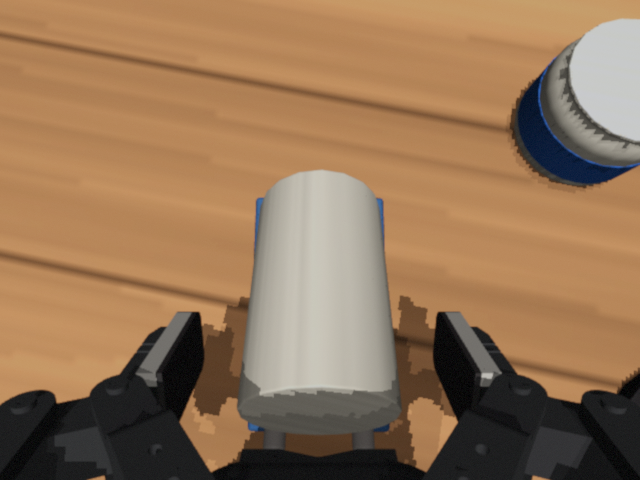

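Bowl still seated in its cradle and centred between the fingers (bowl ~319, mid ~320). Closing.

```bash
python3 -m pendant '[[0,0,0,0,0,0,4],[0,0,0,0,0,0,4],[0,0,0,0,0,0,4],[0,0,0,0,0,0,4],[0,0,0,0,0,0,4],[0,0,0,0,0,0,4],[0,0,0,0,0,0,4]]'
```

```text
time: 7.18
tcp_pos: [0.5515, 0.184, 0.0422]
ee_rot: [0.961, 0.099, 0.258, -0.026]
contact_force: [-10.1, -6.1, 10.9]
grip_width: 0.0507
grip_force: 59.4
```

```bash
python3 -m pendant '[[0.5,0,-0.87,0,0,0,4],[1.5,0,-2.6,0,0,0,4],[3,0,-5.2,0,0,0,4],[5.5,0,-9.5,0,0,0,4],[5.5,0,-9.5,0,0,0,4],[5.5,0,-9.5,0,0,0,4]]'
python3 - <<'E'
from fit import *
s=bot.state(); print(s["tcp_pos"],s["grip_width"],s["q"])
p=bot.snapshot("scene"); C=cloud(p); hsv=cv2.cvtColor(p["pixels"],cv2.COLOR_RGB2HSV).astype(int)
save(p,"s2.png")
for d in bot.recognise(p,"bowl")[:3]:
    l,t,r,b=[int(v) for v in d["box"]]; print(d["box"],d["conf"],pt(p,(t+b)/2,(l+r)/2))
T=s["tcp_pos"]
for nm in ("scene","top"):
    if nm=="top":
        p=bot.snapshot("top"); C=cloud(p); hsv=cv2.cvtColor(p["pixels"],cv2.COLOR_RGB2HSV).astype(int); save(p,"t2.png")
    m=(np.linalg.norm(C-np.array([.54,.18,.165]),axis=-1)<.07)&(hsv[...,1]<70)&(hsv[...,2]>110)
    P=C[m]; print(nm,len(P))
    if len(P)>40:
        c,a,t,e=cyl(P,.026,np.array([.886,.18,-.426])); print(c,a,np.degrees(np.arcsin(a[2])),t,e,"ends",c+a*t[0],c+a*t[1])
a=cv2.imread("pics/s2.png"); a=cv2.resize(a[120:300,270:450],None,fx=3,fy=3); cv2.imwrite("pics/s2c.png",a)
E
```

```text
time: 7.92
tcp_pos: [0.5511, 0.1843, 0.1506]
ee_rot: [0.961, 0.099, 0.257, -0.026]
contact_force: [-0.0, 1.1, -1.5]
grip_width: 0.0503
grip_force: 62.8
[0.5511 0.1843 0.1506] 0.050271924792041844 [ 0.0771 -0.1873  2.1266  0.0994  0.6857  1.3824]
[368.8, 170.8, 398.3, 206.7] 0.86 [0.5584 0.1743 0.1952]
[326.6, 172.1, 366.1, 196.6] 0.79 [0.3973 0.1734 0.0446]
scene 439
[0.5429 0.1814 0.1763] [ 0.8853  0.1657 -0.4346] -25.756791423836052 [-0.0419  0.0391] 0.001469346949145238 ends [0.5058 0.1745 0.1945] [0.5775 0.1879 0.1594]
top 920
[0.5418 0.1827 0.1731] [ 0.8808  0.1787 -0.4385] -26.00706346554574 [-0.0432  0.0396] 0.000636287446237057 ends [0.5037 0.175  0.1921] [0.5767 0.1898 0.1558]
```

View pics/s2c.png

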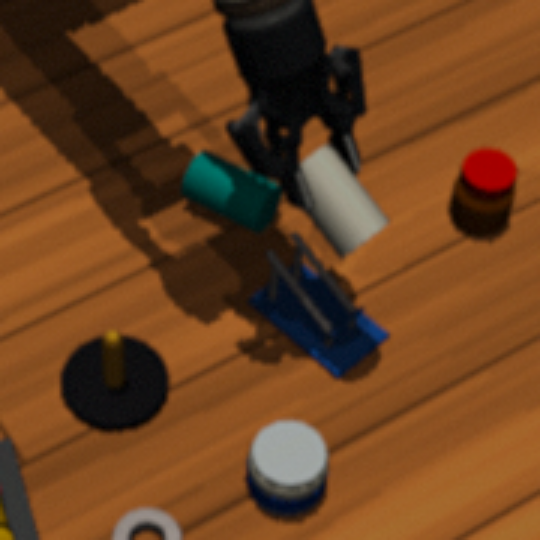

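```bash
cat > place.py <<'E'
from fit import *
s=bot.state(); R0=R.from_quat(s["ee_rot"]).as_matrix()
import os,json
if os.path.exists("bt.json"): d=json.load(open("bt.json")); at=np.array(d["a"]); ct=np.array(d["c"])
else:
    a=np.array([.882,.174,-.437]); a/=np.linalg.norm(a); cl=np.array([.5405,.1812,.175])-.0425*a
    at=R0.T@a; ct=R0.T@(cl-s["tcp_pos"]); json.dump({"a":list(at),"c":list(ct)},open("bt.json","w"))
print("bowl in tool",at,ct)
Rm=pose(-2,124); b=Rm@at; r,_=R.align_vectors([[0,0,-1]],[b]); Rm=r.as_matrix()@Rm
post=np.array([.506,-.0195])
for h in(.23,.185,.13,.100,.097): print(h,delta(np.r_[post,h]-Rm@ct,Rm))
print(s["q"],s["contact_force"])
print("bowl now",s["tcp_pos"]+R0@ct,R0@at)
E
python3 place.py
python3 - <<'E'
from fit import *
for n in("top","scene"):
    p=dict(np.load(f"pics/{n}.npz")); C=cloud(p)
    x,y,z=C[...,0],C[...,1],C[...,2]
    m=(np.hypot(x-.506,y+.02)<.075)&(p["pixels"].max(-1)<60)&(z>.004)&(z<.02)
    P=C[m];print(n,m.sum(),P.mean(0),cv2.minEnclosingCircle(P[:,:2].astype(np.float32)),np.percentile(P[:,:2],[1,99],axis=0))
    m=(np.hypot(x-.506,y+.02)<.04)&(z>.03); P=C[m]; c,a,t,e=cyl(P,.01,np.array([0,0,1.])); print(c,a,e,len(P))
E
```

```text
bowl in tool [0.5633 0.0088 0.8262] [-0.0199  0.0006 -0.0629]
0.23 [-8.0559 18.4822 -6.6698  0.0197 -1.1117  0.2521]
0.185 [-10.2914  18.4796  -2.7643   0.0197  -1.1117   0.2521]
0.13 [-13.0237  18.4765   2.009    0.0197  -1.1117   0.2521]
0.1 [-14.514   18.4748   4.6126   0.0197  -1.1117   0.2521]
0.097 [-14.663   18.4747   4.873    0.0197  -1.1117   0.2521]
[ 0.0771 -0.1855  2.1277  0.0994  0.6854  1.3824] [ 0.2361 -0.5705 -1.701 ]
bowl now [0.503  0.1738 0.1936] [ 0.8824  0.1741 -0.4372]<stdin>:6: RuntimeWarning: Mean of empty slice.
  ret = um.true_divide(
Traceback (most recent call last):
IndexError: index -1 is out of bounds for axis 0 with size 0
```

```bash
python3 -m pendant '[[-1.5,3,-2,0.003,-0.16,0.036,4],[-3,6,-3.5,0.006,-0.32,0.072,4],[-4.2,9,-5,0.009,-0.48,0.108,4],[-5.4,12,-6,0.012,-0.64,0.144,4],[-6.7,15,-6.5,0.015,-0.8,0.18,4],[-7.5,18,-6.7,0.018,-0.96,0.22,4],[-8.06,18.5,-6.67,0.02,-1.11,0.252,4],[-8.06,18.5,-6.67,0.02,-1.11,0.252,4],[-8.06,18.5,-6.67,0.02,-1.11,0.252,4],[-8.06,18.5,-6.67,0.02,-1.11,0.252,4]]'; python3 place.py
python3 - <<'E'
from fit import *
for nm in ("scene","top"):
    p=bot.snapshot(nm); C=cloud(p); hsv=cv2.cvtColor(p["pixels"],cv2.COLOR_RGB2HSV).astype(int); save(p,nm+"3.png"); np.savez(f"pics/{nm}3.npz",**p)
    m=(np.linalg.norm(C-np.array([.506,-.02,.1875]),axis=-1)<.06)&(hsv[...,1]<70)&(hsv[...,2]>110)
    P=C[m]; print(nm,len(P),np.median(P,0),P.max(0))
    if len(P)>40:
        c,a,t,e=cyl(P,.026,np.array([0,0,-1.])); print(c,a,t,e,"ends",c+a*t[0],c+a*t[1])
    x,y,z=C[...,0],C[...,1],C[...,2]
    m=(np.hypot(x-.506,y+.02)<.04)&(z>.03)&(z<.09); print("post",m.sum(), C[m].mean(0) if m.any() else "")
a=cv2.imread("pics/scene3.png"); a=cv2.resize(a[130:330,220:420],None,fx=3,fy=3); cv2.imwrite("pics/s3c.png",a)
E
```

```text
time: 9.32
tcp_pos: [0.4886, -0.0174, 0.1705]
ee_rot: [0.957, -0.015, -0.29, -0.009]
contact_force: [-0.9, -0.1, -1.5]
grip_width: 0.0503
grip_force: 62.9
bowl in tool [0.5633 0.0088 0.8262] [-0.0199  0.0006 -0.0629]
0.23 [ 0.0699  0.0419  0.3844  0.0002 -0.0097  0.0012]
0.185 [ 2.5686  0.0839  4.1267  0.0002 -0.0097  0.0012]
0.13 [ 5.6224  0.1353  8.7007  0.0002 -0.0097  0.0012]
0.1 [ 7.2882  0.1633 11.1956  0.0002 -0.0097  0.0012]
0.097 [ 7.4548  0.1661 11.4451  0.0002 -0.0097  0.0012]
[-0.2168  0.4859  1.3573 -0.0981  1.8791  1.3832] [-0.93   -0.1188 -1.5332]
bowl now [ 0.507  -0.0192  0.2338] [ 0.0097  0.0002 -1.    ]
scene 24 [ 0.4995 -0.0373  0.2325] [ 0.5086 -0.0315  0.2365]
post 100 [ 0.5105 -0.0222  0.0613]
  return _methods._mean(a, axis=axis, dtype=dtype,
  ret = um.true_divide(
Traceback (most recent call last):
ValueError: zero-size array to reduction operation maximum which has no identity
```

```bash
python3 -m pendant '[[2.0,0.08,3.5,0,-0.01,0,4],[3.9,0.1,6.1,0,-0.01,0,4],[5.3,0.13,8.2,0,-0.01,0,4],[6.2,0.15,9.6,0,-0.01,0,4],[6.74,0.16,10.36,0,-0.01,0,4],[6.74,0.16,10.36,0,-0.01,0,4],[6.74,0.16,10.36,0,-0.01,0,4]]'; python3 place.py
python3 - <<'E'
from h import *
p=bot.snapshot("scene"); save(p,"s4.png")
a=cv2.imread("pics/s4.png"); a=cv2.resize(a[130:330,220:420],None,fx=3,fy=3); cv2.imwrite("pics/s4c.png",a)
E
```

```text
time: 10.3
tcp_pos: [0.4872, -0.0183, 0.0461]
ee_rot: [0.955, -0.015, -0.296, -0.01]
contact_force: [0.1, -0.3, -0.5]
grip_width: 0.0506
grip_force: 62.9
bowl in tool [0.5633 0.0088 0.8262] [-0.0199  0.0006 -0.0629]
0.23 [-6.8366 -0.1694 -9.9484 -0.0004  0.0027  0.0004]
0.185 [-4.2915 -0.1276 -6.2375 -0.0004  0.0027  0.0004]
0.13 [-1.1809 -0.0764 -1.7019 -0.0004  0.0027  0.0004]
0.1 [ 0.5158 -0.0485  0.772  -0.0004  0.0027  0.0004]
0.097 [ 0.6855 -0.0457  1.0194 -0.0004  0.0027  0.0004]
[-0.2179  0.6394  1.4085 -0.0962  1.6876  1.4029] [ 0.1488 -0.3247 -0.5374]
bowl now [ 0.5063 -0.0201  0.1092] [-0.0027  0.0006 -1.    ]
```

View pics/s4c.png

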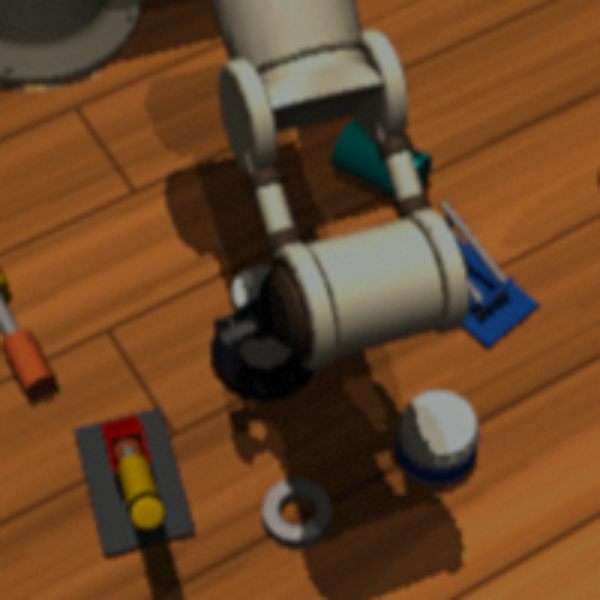

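No contact yet, nothing disturbed. Lowering gently to contact.

```bash
python3 -m pendant '[[0.28,0,0.41,0,0,0,4],[0.5,0,0.73,0,0,0,4],[0.62,0,0.9,0,0,0,4],[0.62,0,0.9,0,0,0,4]]'; python3 place.py | tail -1
```

```text
time: 10.85
tcp_pos: [0.4863, -0.0179, 0.0347]
ee_rot: [0.955, -0.015, -0.297, -0.01]
contact_force: [-0.6, 0.8, 1.9]
grip_width: 0.0505
grip_force: 63.1
bowl now [ 0.5056 -0.0198  0.0977] [-0.0052  0.0011 -1.    ]
```

```bash
python3 -m pendant '[[0.11,0,0.16,0,0,0,4],[0.11,0,0.16,0,0,0,4]]'; python3 place.py | tail -1
```

```text
time: 11.1
tcp_pos: [0.4863, -0.0179, 0.0346]
ee_rot: [0.954, -0.015, -0.298, -0.01]
contact_force: [-2.3, 1.8, 11.3]
grip_width: 0.0503
grip_force: 63.6
bowl now [ 0.5056 -0.0197  0.0976] [-0.0063  0.0009 -1.    ]
```

Rim is on the foot. Release and back off.

```bash
python3 -m pendant '[[0,0,0,0,0,0,8.5],[0,0,0,0,0,0,8.5],[0,0,0,0,0,0,8.5],[0,0,0,0,0,0,8.5],[0,0,0,0,0,0,8.5],[0,0,-4,0,0,0,8.5],[0,0,-10,0,0,0,8.5],[0,0,-15,0,0,0,8.5],[0,0,-18,0,0,0,8.5],[0,0,-18,0,0,0,8.5]]'
python3 - <<'E'
from fit import *
for nm in ("top","scene"):
    p=bot.snapshot(nm); C=cloud(p); hsv=cv2.cvtColor(p["pixels"],cv2.COLOR_RGB2HSV).astype(int); save(p,nm+"5.png")
    D=C-np.array([.506,-.02,.055])
    m=(np.hypot(D[...,0],D[...,1])<.04)&(abs(D[...,2])<.07)&(hsv[...,1]<70)&(hsv[...,2]>110)
    P=C[m]; print(nm,len(P))
    if len(P)>40:
        c,a,t,e=cyl(P,.026,np.array([0,0,-1.])); print(c,a,t,e,P.max(0)); Q=P[P[:,2]>.092]; print(len(Q),Q.mean(0),np.median(Q[:,2]))
    if nm=="scene":
        x,y,z=C[...,0],C[...,1],C[...,2]
        m=(x>.52)&(x<.75)&(abs(y+.19)<.07)&(z>.06)&(hsv[...,0]>22)&(hsv[...,0]<34)&(hsv[...,1]>120)
        c,a,t,e=cyl(C[m],.013,np.array([.76,-.15,.63])); print("handle",m.sum(),c,a,t,e,"ends",c+a*t[0],c+a*t[1])
s=bot.state();print(s["q"],s["tcp_pos"])
a=cv2.imread("pics/scene5.png"); a=cv2.resize(a[200:330,220:350],None,fx=4,fy=4); cv2.imwrite("pics/s5c.png",a)
E
```

```text
time: 12.35
tcp_pos: [0.5901, -0.0233, 0.1822]
ee_rot: [0.956, -0.015, -0.294, -0.009]
contact_force: [-0.1, 0.9, 0.3]
grip_width: 0.0848
grip_force: 0.0
top 0
scene 103
[ 0.0625 -0.0541  0.0966] [0.9971 0.0508 0.0568] [0.421  0.4639] 0.001374183392847058 [ 0.5281 -0.0191  0.1028]
102 [ 0.5045 -0.0314  0.0967] 0.09647407946861375
handle 137 [ 0.6424 -0.2039  0.1261] [ 0.759  -0.1481  0.634 ] [-0.0651  0.0346] 0.0010819362608793324 ends [ 0.593  -0.1943  0.0848] [ 0.6687 -0.2091  0.148 ]
[-0.1955  0.7568  0.9531 -0.0925  2.0299  1.3916] [ 0.5876 -0.0229  0.1792]
```

View pics/s5c.png

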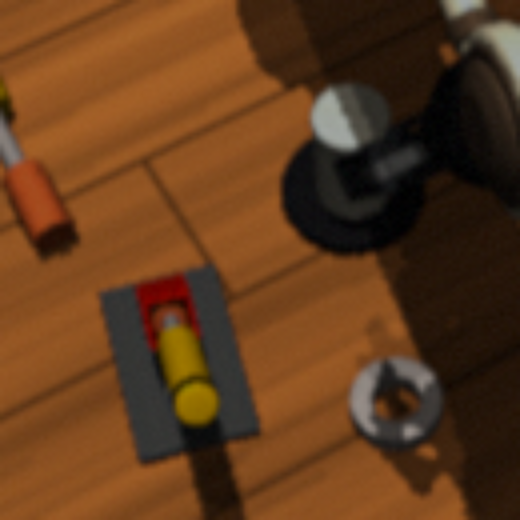

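Bowl stands mouth down on the foot (top face z ≈ 0.0965). Now the tool.

```bash
cat > t.py <<'E'
from fit import *
a=np.array([.758,-.16,.634]); a/=np.linalg.norm(a); G=np.array([.5925,-.193,.0845])+.035*a
Rm=pose(np.degrees(np.arctan2(a[1],a[0])),55); z=Rm[:,2]; T=G+.027*z
print("G",G,"high",delta(T-.09*z+[0,0,.06],Rm),"pre",delta(T-.09*z,Rm),"grasp",delta(T,Rm),bot.state()["q"])
E
python3 t.py
```

```text
G [ 0.619  -0.1986  0.1067] high [-2.1544 16.7909 -3.4592 -0.0112  1.2134  0.1843] pre [ 1.2573 16.8508  1.476  -0.0112  1.2134  0.1843] grasp [ 9.6272 17.8138  4.6411 -0.0112  1.2134  0.1843] [-0.1955  0.7568  0.9531 -0.0925  2.0299  1.3916]
```

```bash
python3 -m pendant '[[-1.5,0.5,-4,0,0.15,0.02,8.5],[-3.5,2,-6,0,0.33,0.05,8.5],[-3.5,5,-6,0,0.5,0.08,8.5],[-3.5,8,-6,0,0.68,0.1,8.5],[-3,11,-5,0,0.85,0.13,8.5],[-2.15,14,-3.5,-0.01,1.03,0.16,8.5],[-2.15,16.8,-3.5,-0.01,1.213,0.184,8.5],[-2.15,16.8,-3.5,-0.01,1.213,0.184,8.5],[-2.15,16.8,-3.5,-0.01,1.213,0.184,8.5],[-2.15,16.8,-3.5,-0.01,1.213,0.184,8.5]]'; python3 t.py;  python3 - <<'E'
from h import *
p=bot.snapshot("wrist"); save(p,"w6.png")
E
```

```text
time: 13.7
tcp_pos: [0.5861, -0.1913, 0.2217]
ee_rot: [0.948, -0.098, 0.301, 0.031]
contact_force: [0.3, 0.8, 0.4]
grip_width: 0.0848
grip_force: 0.0
G [ 0.619  -0.1986  0.1067] high [-0.3944  0.0311  0.1429 -0.0009 -0.0031  0.0013] pre [-3.8512  0.0312  5.047  -0.0009 -0.0031  0.0013] grasp [-3.8794  0.0396 14.0469 -0.0009 -0.0031  0.0013] [-0.6542 -0.2265  2.046   0.3592  0.789   0.9381]
```

View pics/w6.png

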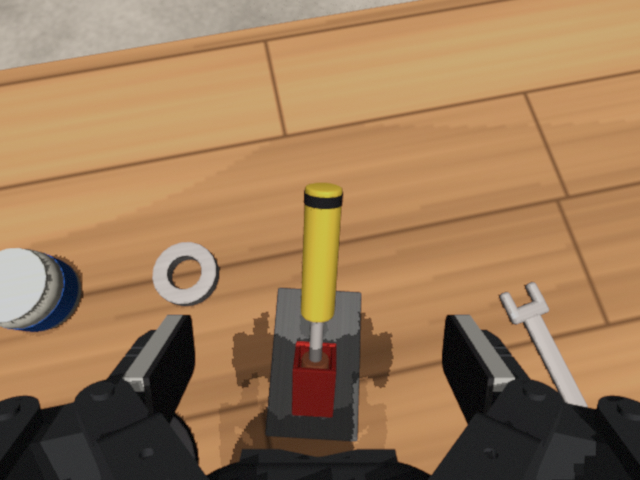

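The handle runs along columns 317–323, centred between the fingers (318) and well aligned. I'll go in and close.

```bash
python3 -m pendant '[[-3.9,0,4,0,0,0,8.5],[-3.9,0,8,0,0,0,8.5],[-3.9,0.03,12,0,0,0,8.5],[-3.9,0.03,14,0,0,0,8.5],[-3.9,0.03,14,0,0,0,8.5],[-3.9,0.03,14,0,0,0,6],[-3.9,0.03,14,0,0,0,1.5],[-3.9,0.03,14,0,0,0,1.5],[-3.9,0.03,14,0,0,0,1.5],[-3.9,0.03,14,0,0,0,1.5]]'; python3 -m pendant '[[0,0,0,0,0,0,1.5],[0,0,0,0,0,0,1.5],[0,0,0,0,0,0,1.5],[0,0,0,0,0,0,1.5],[0,0,0,0,0,0,1.5]]'; python3 t.py
```

```text
time: 15.0
tcp_pos: [0.6324, -0.2018, 0.0838]
ee_rot: [0.948, -0.099, 0.3, 0.031]
contact_force: [-3.2, 1.5, 5.1]
grip_width: 0.0152
grip_force: 11.5
time: 15.62
tcp_pos: [0.6324, -0.2018, 0.0837]
ee_rot: [0.948, -0.099, 0.3, 0.031]
contact_force: [-3.6, 2.1, 5.6]
grip_width: 0.0152
grip_force: 11.8
G [ 0.619  -0.1986  0.1067] high [  3.6631  -0.0437 -13.8802  -0.0007  -0.0024  -0.0004] pre [ 0.2099 -0.039  -8.9735 -0.0007 -0.0024 -0.0004] grasp [ 0.1882 -0.0328  0.0264 -0.0007 -0.0024 -0.0004] [-0.6096  0.109   2.0298  0.5087  0.4816  0.7779]
```

Again the pads close short of the handle's equator (15 mm); open and go 12 mm deeper.

```bash
python3 -m pendant '[[0,0,0,0,0,0,5],[0,0,0,0,0,0,5],[0,0,0,0,0,0,5],[0.1,0,1.3,0,0,0,5],[0.1,0,1.3,0,0,0,5],[0.1,0,1.3,0,0,0,5],[0.1,0,1.3,0,0,0,1],[0.1,0,1.3,0,0,0,1],[0.1,0,1.3,0,0,0,1],[0.1,0,1.3,0,0,0,1]]'; python3 -m pendant '[[0,0,0,0,0,0,1],[0,0,0,0,0,0,1],[0,0,0,0,0,0,1]]'; python3 t.py
```

```text
time: 16.88
tcp_pos: [0.6404, -0.203, 0.0733]
ee_rot: [0.948, -0.099, 0.3, 0.031]
contact_force: [1.2, 2.4, 2.9]
grip_width: 0.0241
grip_force: 58.6
time: 17.25
tcp_pos: [0.6404, -0.2031, 0.0731]
ee_rot: [0.948, -0.099, 0.3, 0.031]
contact_force: [0.5, 4.3, 3.4]
grip_width: 0.0235
grip_force: 58.9
G [ 0.619  -0.1986  0.1067] high [  3.6014  -0.0217 -15.211   -0.0013  -0.0016  -0.0007] pre [  0.1519  -0.0132 -10.3018  -0.0013  -0.0016  -0.0007] grasp [ 0.137  -0.0019 -1.3018 -0.0013 -0.0016 -0.0007] [-0.6023  0.1486  2.0109  0.522   0.4615  0.7676]
```

```bash
python3 -m pendant '[[0.5,0,-0.04,0,0,0,1],[1.5,0,-0.11,0,0,0,1],[3,0,-0.22,0,0,0,1],[3,0,-0.22,0,0,0,1]]'
```

```text
time: 17.75
tcp_pos: [0.6542, -0.2031, 0.0803]
ee_rot: [0.952, -0.098, 0.289, 0.026]
contact_force: [-17.6, 2.2, -10.4]
grip_width: 0.0236
grip_force: 60.3
```

```bash
python3 -m pendant '[[0,0,0,0,0,0,1],[0.8,0,-0.06,0,0,0,1],[0.8,0,-0.06,0,0,0,1]]'
python3 - <<'E'
from fit import *
p=bot.snapshot("scene"); C=cloud(p); hsv=cv2.cvtColor(p["pixels"],cv2.COLOR_RGB2HSV).astype(int); save(p,"s7.png")
x,y,z=C[...,0],C[...,1],C[...,2]
m=(x>.52)&(x<.75)&(abs(y+.19)<.07)&(z>.06)&(hsv[...,0]>22)&(hsv[...,0]<34)&(hsv[...,1]>120)
P=C[m];print(len(P),P.max(0),P.min(0)); 
c,a,t,e=cyl(P,.013,np.array([.76,-.15,.63])); print("handle",c,a,np.degrees(np.arcsin(a[2])),t,e,"ends",c+a*t[0],c+a*t[1])
a=cv2.imread("pics/s7.png"); a=cv2.resize(a[240:340,220:320],None,fx=5,fy=5,interpolation=2); cv2.imwrite("pics/s7c.png",a)
E
```

```text
time: 18.12
tcp_pos: [0.6586, -0.2034, 0.0833]
ee_rot: [0.953, -0.098, 0.287, 0.025]
contact_force: [-21.1, 2.6, -12.2]
grip_width: 0.0237
grip_force: 60.6
125 [ 0.6792 -0.1294  0.3741] [ 0.5309 -0.2189  0.0963]
handle [ 0.6535 -0.2054  0.1308] [ 0.7551 -0.2065  0.6222] 38.47566647094711 [-0.0679  0.0406] 0.001469344050846132 ends [ 0.6022 -0.1913  0.0886] [ 0.6842 -0.2138  0.1561]
```

View pics/s7c.png

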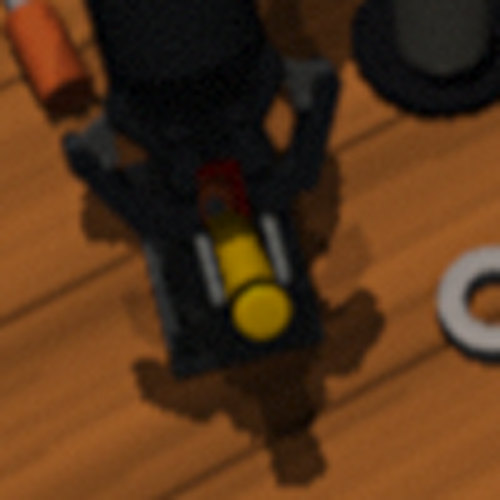

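It is coming out, but I pulled along the tool's 39° lie while the sleeve leans 45°; follow the sleeve's axis instead.

```bash
python3 -m pendant '[[0,0,-0.38,0,0,0,1],[0.5,0,-0.47,0,0,0,1],[1.0,0,-0.56,0,0,0,1],[1.0,0,-0.56,0,0,0,1]]'
```

```text
time: 18.68
tcp_pos: [0.6748, -0.2103, 0.1083]
ee_rot: [0.948, -0.099, 0.3, 0.031]
contact_force: [1.3, 4.7, -5.6]
grip_width: 0.0237
grip_force: 60.1
```

```bash
python3 -m pendant '[[1,0,-0.17,0,0,0,1],[2.5,0,-0.44,0,0,0,1],[4.5,0,-0.8,0,0,0,1],[4.5,0,-2.5,0,0,0,1],[4.5,0,-4,0,0,0,1],[4.5,0,-4,0,0,0,1]]'
python3 - <<'E'
from fit import *
s=bot.state();print(s["q"],s["contact_force"])
p=bot.snapshot("scene"); C=cloud(p); hsv=cv2.cvtColor(p["pixels"],cv2.COLOR_RGB2HSV).astype(int); save(p,"s8.png")
np.savez("pics/s8.npz",**p)
x,y,z=C[...,0],C[...,1],C[...,2]
m=(x>.58)&(x<.8)&(abs(y+.21)<.06)&(z>.08)&(z<.26)&(hsv[...,0]>22)&(hsv[...,0]<34)&(hsv[...,1]>120)
P=C[m];print(len(P),P.max(0),P.min(0)); 
c,a,t,e=cyl(P,.013,np.array([.76,-.15,.63])); print("handle",c,a,np.degrees(np.arcsin(a[2])),t,e,"ends",c+a*t[0],c+a*t[1])
for l in("tool_drum","tool"):
  for d in bot.tip_of(p,l): print(l,d,pt(p,*d["location"]))
a=cv2.imread("pics/s8.png"); a=cv2.resize(a[240:340,210:310],None,fx=5,fy=5,interpolation=2); cv2.imwrite("pics/s8c.png",a)
E
```

```text
time: 19.42
tcp_pos: [0.6886, -0.2146, 0.1694]
ee_rot: [0.948, -0.099, 0.302, 0.032]
contact_force: [-0.4, 0.1, -0.9]
grip_width: 0.0236
grip_force: 60.2
[-0.5666  0.1193  1.8256  0.3455  0.6388  0.9923] [-0.3582  0.1384 -0.8922]
140 [ 0.7049 -0.1925  0.2404] [ 0.6194 -0.229   0.1811]
handle [ 0.6833 -0.2148  0.2157] [ 0.7683 -0.1957  0.6094] 37.54622320875342 [-0.0703  0.0249] 0.001155879575020672 ends [ 0.6292 -0.201   0.1728] [ 0.7024 -0.2197  0.2308]
tool_drum {'location': [247.9, 227.7], 'conf': 0.92} [ 0.412  -0.2117  0.0343]
tool_drum {'location': [272.9, 256.0], 'conf': 0.81} [ 0.643  -0.2208  0.2507]
tool {'location': [258.1, 232.6], 'conf': 0.94} [ 0.6025 -0.2507  0.2809]
tool {'location': [269.3, 258.7], 'conf': 0.86} [ 0.5754 -0.1908  0.1424]
```

View pics/s8c.png

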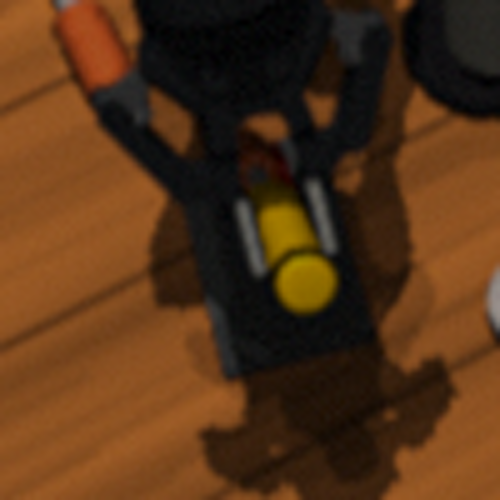

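```bash
cat > f.py <<'E'
from fit import *
import json,os
s=bot.state(); R0=R.from_quat(s["ee_rot"]).as_matrix()
if os.path.exists("tt.json"): d=json.load(open("tt.json")); at=np.array(d["a"]); dt=np.array(d["d"])
else:
    a=np.array([.768,-.180,.610]); a/=np.linalg.norm(a); dr=np.array([.7024,-.2190,.2308])-.16*a
    at=R0.T@a; dt=R0.T@(dr-s["tcp_pos"]); json.dump({"a":list(at),"d":list(dt)},open("tt.json","w"))
print("in tool",at,dt)
Rm=pose(-4,92.5); b=Rm@at; r,_=R.align_vectors([[b[0],b[1],0]],[b]); Rm=r.as_matrix()@Rm
for X in([.53,-.10,.21],[.5056,-.0198,.158]): print(X,delta(np.array(X)-Rm@dt,Rm))
print("drum",s["tcp_pos"]+R0@dt,R0@at,s["q"])
E
python3 f.py
```

```text
in tool [ 0.9988  0.0171 -0.0463] [-0.1095 -0.0005 -0.0367]
[0.53, -0.1, 0.21] [-5.6485 -9.2883 -4.2612  0.0385 -0.6574 -0.1353]
[0.5056, -0.0198, 0.158] [-11.949  -16.6273  -2.3233   0.0385  -0.6574  -0.1353]
drum [ 0.5792 -0.1901  0.1329] [ 0.7702 -0.1805  0.6117] [-0.5664  0.1223  1.8279  0.3458  0.6391  0.9922]
```

```bash
python3 -m pendant '[[0,0,-3,0,0,0,1],[-1,-1,-5,0.005,-0.1,-0.02,1],[-2,-3,-5,0.01,-0.22,-0.05,1],[-3,-5,-5,0.02,-0.34,-0.07,1],[-4,-7,-4.5,0.025,-0.46,-0.1,1],[-5.6,-9.3,-4.3,0.035,-0.6,-0.13,1],[-5.6,-9.3,-4.3,0.038,-0.657,-0.135,1],[-5.6,-9.3,-4.3,0.038,-0.657,-0.135,1],[-5.6,-9.3,-4.3,0.038,-0.657,-0.135,1]]'; python3 f.py
```

```text
time: 20.7
tcp_pos: [0.6375, -0.1079, 0.1687]
ee_rot: [0.999, -0.035, -0.023, -0.001]
contact_force: [1.0, -0.3, -1.0]
grip_width: 0.0238
grip_force: 60.2
in tool [ 0.9988  0.0171 -0.0463] [-0.1095 -0.0005 -0.0367]
[0.53, -0.1, 0.21] [-0.0107  0.0041  0.0451  0.0001 -0.0012 -0.0007]
[0.5056, -0.0198, 0.158] [-2.7719 -7.8247  5.3743  0.0001 -0.0012 -0.0007]
drum [ 0.5301 -0.0999  0.2103] [ 0.9962 -0.0875  0.0012] [-0.3476  0.3997  1.3606 -0.0126  1.4247  1.2958]
```

```bash
python3 -m pendant '[[-1,-3,1,0,0,0,1],[-2,-6,2.5,0,0,0,1],[-2.8,-7.8,4,0,0,0,1],[-2.8,-7.8,5.4,0,0,0,1],[-2.8,-7.8,5.4,0,0,0,1],[-2.8,-7.8,5.4,0,0,0,1],[-2.8,-7.8,5.4,0,0,0,1]]'; python3 f.py
python3 - <<'E'
from fit import *
for nm in("scene","top"):
    p=bot.snapshot(nm); C=cloud(p); hsv=cv2.cvtColor(p["pixels"],cv2.COLOR_RGB2HSV).astype(int); save(p,nm+"9.png")
    x,y,z=C[...,0],C[...,1],C[...,2]; H=hsv[...,0]
    for n,m,r in(("handle",(x>.55)&(x<.75)&(H>22)&(H<34),.013),("drum",(x>.45)&(x<.57)&((H<14)|(H>174)),.011)):
        m=m&(abs(y+.03)<.05)&(z>.13)&(z<.2)&(hsv[...,1]>110); P=C[m]; print(nm,n,len(P))
        if len(P)>25:
            print(np.percentile(P,[2,50,98],axis=0).ravel()); c,a,t,e=cyl(P,r,np.array([.99,-.09,0])); print(c,a,t,e,"ends",c+a*t[0],c+a*t[1])
a=cv2.imread("pics/scene9.png"); a=cv2.resize(a[190:320,240:370],None,fx=4,fy=4,interpolation=2); cv2.imwrite("pics/s9c.png",a)
E
```

```text
time: 21.58
tcp_pos: [0.6135, -0.0287, 0.1173]
ee_rot: [0.999, -0.035, -0.022, -0.001]
contact_force: [-0.6, -0.2, -2.0]
grip_width: 0.0237
grip_force: 60.2
in tool [ 0.9988  0.0171 -0.0463] [-0.1095 -0.0005 -0.0367]
[0.53, -0.1, 0.21] [ 2.7157  7.7432 -5.2185  0.0005 -0.0023 -0.0012]
[0.5056, -0.0198, 0.158] [-0.0555 -0.086   0.1048  0.0005 -0.0023 -0.0012]
drum [ 0.5061 -0.0205  0.1588] [ 0.9961 -0.088   0.0023] [-0.2388  0.3626  1.5132 -0.0081  1.3092  1.4053]
scene handle 70
[ 0.5771 -0.0436  0.1581  0.6322 -0.0329  0.1679  0.6603 -0.0173  0.1831]
[ 0.6327 -0.0309  0.1577] [ 0.9967 -0.0754 -0.0283] [-0.0554  0.0275] 0.0014925079648139853 ends [ 0.5775 -0.0267  0.1592] [ 0.6602 -0.033   0.1569]
scene drum 120
[ 0.4823 -0.0331  0.1562  0.5027 -0.0248  0.1656  0.5203 -0.0127  0.1707]
[ 0.5022 -0.021   0.1569] [ 0.9985 -0.0542  0.001 ] [-0.021   0.0195] 0.001151530098551695 ends [ 0.4813 -0.0199  0.1569] [ 0.5217 -0.0221  0.157 ]
top handle 41
[ 0.5857 -0.0302  0.1659  0.5925 -0.0263  0.1689  0.5994 -0.0209  0.1711]
[ 0.5925 -0.0271  0.1561] [ 0.9957 -0.0552 -0.0739] [-0.008   0.0061] 0.0008171735615176839 ends [ 0.5846 -0.0266  0.1567] [ 0.5986 -0.0274  0.1556]
top drum 0
```

View pics/s9c.png

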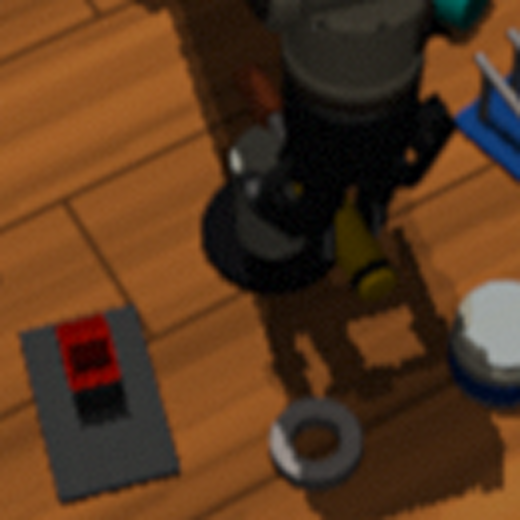

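Measured drum centre is (0.502, -0.021, 0.157): within 4 mm of the bowl's axis, level, with about 5 cm of air, and the bowl is untouched. I'll settle, then hand in.

```bash
python3 -m pendant '[[0,0,0,0,0,0,1],[0,0,0,0,0,0,1],[0,0,0,0,0,0,1],[0,0,0,0,0,0,1]]'; python3 -c "
from bench import bot
print(bot.state()['qd']); print(bot.finish_job())"
```

```text
time: 22.18
tcp_pos: [0.6127, -0.0278, 0.1164]
ee_rot: [0.999, -0.035, -0.023, -0.001]
contact_force: [0.7, -0.2, -2.0]
grip_width: 0.0236
grip_force: 60.2
[-5.10251489e-04  7.55517507e-04 -1.32620237e-03  1.01248438e-03
 -3.45053762e-05  4.84466052e-04]
the job is handed in; nothing more can be done
None
```

I handed the job in at about 22 s, with no verdict returned: the bowl is mouth down over the post and let go, and the polishing tool is held level with its drum about 5 cm above the bowl.

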